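Test-fire a rat trap in the lighting storeroom

ROBOT

A 6-joint arm with a two-finger parallel gripper is mounted at the origin on the work surface. World frame = base frame: x ahead of the robot, y to its left, z up, the work surface at z = 0. Lengths are in mm, angles in rad, forces in N, time in s.
With the tool pointing down it reaches from about 325 to 750 mm from the base axis. Payload 7.6 kg.
Tool frame: the origin (TCP) lies at the very end of the fingers, on their centre line; the grasp point (between the pads) lies 19 mm behind it; z points along the fingers, y is the line along which they close (so a half turn about z gives the same grasp; the last joint's range is limited). The gripper opens to 85 mm and grips with 20 to 120 N. Pads are 22 mm wide; open, the fingers measure 114 mm over their backs; the gripper's body (76 mm by 85 mm) begins 54 mm behind the grasp point. The pads swing forward as they close: fully open they stand 13 mm farther back than shut.
Start: joints at [1.129, 0.052, 1.401, -0, 1.689, -0.07], TCP at [190.714, 489.156, 231.323] pointing down, gripper open.
Joint ranges: [-2.9, 2.9], [-0.91, 2.17], [0.12, 2.37], [-1.06, 4.2], [0.26, 2.73], [-2.93, 2.93]. Speed limits (rad/s): [2.57, 2.57, 3.01, 3.14, 3.14, 3.14].

INTERFACE

Orientations are given as a unit quaternion [w, x, y, z].
In Python, from station import status, optics, arm gives the robot as it stands.
- The arm moves only by the tool arm_command, never from a script. Its argument "commands" is a list of rows, each a list of 3 entries, a list of its own where there are three numbers: the shift along the world's x, y, z in mm, then the turn, a rotation vector about the world's x, y, z in degrees, then the opening in per cent of the stroke, from 0 (shut) to 100 (fully open). In form: [[[x, y, z], [rx, ry, rz], claw], ...]. A call has 1 to 12 rows; each row shifts and turns the commanded pose from where the row before left it; what a row does not reach is not made up. A row lasts 1/12 s, in which the tool goes at most 41.7 mm and 7.16 degrees, less where a joint would pass 70% of its speed; a pose out of reach is approached as far as the arm can. A call is refused whole if a number of a shift passes 41.7 or a number of a turn 7.16, either way. A call with a gripper value outside its range is refused whole. The fingers move at their own pace and stop on an object; "newtons" is the grip in N (left out, the last holds). Time passes only in rows, so rows that do not move let the fingers close. It gives the time, the measured TCP pose, the force, the opening and the grip force at its end, in the units of the state.
- status.get_obs(): the state, without advancing time (a new reading comes with each control period).
- optics.camera(name): name is "scene" or "top"; returns the picture (420x560x3 uint8, red, green, blue); there is no depth.
- optics.get_calibration(name): a dict with "fx", "fy", "cx", "cy" (pixels), "R" (3x3) and "t" (3): a world point X has camera coordinates R X + t. Camera axes: x right, y down, z forward; pixel columns grow to the right and rows downward; lengths in mm; the calibration is good to about 2 mm. A picture is of the moment at which its call begins. get_calibration takes no time and is no camera call.
- arm.job_done(): hands the job in; it is judged then, once.
The state is a dict: "t": time; "joint_pos": joint angles; "joint_vel": joint speeds; "joint_efforts": joint torques, N m; "ee_pos": TCP position; "ee_rot": TCP orientation; "force": force on the tool from outside, world axes, zero at the start; "wrist_torque": the same for the moment, N m; "finger_gap": opening from 0.0 (shut) to 1.0 (fully open); "gripper_force": force on a finger pad.
Only numpy, scipy, OpenCV 4.12 (cv2) and the standard library are available. Lean on these libraries where they do the work, as an engineer would, in place of code of your own. Each camera call takes 0.05 s, during which the arm holds its last target. There are 200 camera calls.

TASK

Check that the rat trap on the bench works before it goes back under the shelving. Press its thumb lever back and down until the sear catches and the steel striker stands cocked with your hand off it, then spring it with a light press on the front step of the treadle, keeping clear of the striker, and leave it sprung and shut. Feel for the catch and do not force the lever against its stop or lean on the treadle, and leave the lamp parts and other goods around it where they are.

Things in the scene. Friction and masses are not known exactly. Their poses are not given: they have to be found in the camera images.
- trap: Rat trap screwed to a plywood board fixed to the bench. Board 250 x 110 x 12 mm; origin at the centre of its underside, on the bench; z up; x runs from the mouth (-x, treadle step) to the back (+x, thumb lever), y across. Black base with two bearing cheeks at y = +-43 mm, up to z = 72 mm. Only striker with lever, and treadle, move.
- striker (a joint): Angle of the striker about the axle, rad. One rigid part: a U of 6 mm steel wire, 74 mm wide, reaching 87 mm forward of the axle, and behind the axle a grey thumb lever. 0 = shut: wire down, lever leaning back 62 degrees above level. Grows as the lever goes back (+x) and down and the wire rises. Over 16 N on it breaks it.
- axle (a point): Middle of the striker's axle, along the trap's y at x = 35, z = 62 mm. A spring drives the striker to 0: 0.21 N m at 0, 0.4 N m at 1.4 rad (4 to 8 N square to the lever 55 mm out). The hidden sear is set by a screw and differs from trap to trap: it catches somewhere from 1.0 to 1.55 rad. Let go then, the striker settles back 0.02 rad and stays up, top up to 0.15 m; let go before, it snaps shut.
- lever_pad (a point): Middle of the thumb lever's pressing face, 55 mm from the axle; the face is 50 mm wide (trap's y), from 35 to 69 mm from the axle, lever 5 mm thick. Shut: 0.112 m above the bench, 24 mm behind the axle, facing forward and up. At the catch: 0.04 to 0.07 m above the bench, 50 to 55 mm behind the axle, facing up. Moves with the striker.
- stop (a point): Top of the rubber stop under the striker's hub, on the base behind the axle. The striker meets it some 0.04 rad (2 mm of lever travel) past the catch, wherever that is set; from there the load on the lever climbs by about 7 N per mm.
- treadle (a joint): Treadle angle, rad: 0 = up, at rest; grows as its front step is pressed down, ends at 0.15. It stays still while the lever is cocked. With the trap cocked it lets the striker go at 0.06 to 0.09 rad, 6 to 10 mm down at the step, for some 2 to 4 N there. Over 15 N bends it.
- step_top (a point): Centre of the top of the treadle's front step, a steel plate 32 mm (along x) by 62 mm, 0.041 m above the bench at rest. It lies 44 mm in front of the shut striker's wire, outside its sweep, 132 mm in front of the axle. It moves with the treadle.
- gallery: Brass shade gallery, a shallow dish 94 mm across and 22 mm high, loose beside the trap; origin at the centre of its underside. Leave alone.
- finial: Turned brass finial, 38 mm across and 62 mm high, standing loose beside the trap; origin at the centre of its underside. Leave alone.
- bait_jar: Small jar, 52 mm across and 55 mm high, standing loose beside the trap; origin at the centre of its underside. Leave alone.
- driver: Screwdriver 190 mm long with a wooden handle, lying loose on the bench; origin underneath it, about mid-length, its x along the blade. Leave alone.
- tulip_shade: Frosted glass tulip shade, 104 mm across and 92 mm high, standing loose mouth down; origin at the centre of its underside. Fragile, leave alone.
- globe_shade: Etched glass globe shade, 136 mm across and 118 mm high, standing loose; origin at the centre of its underside. Fragile, leave alone.
- tape_roll: Roll of tape, 110 mm across and 48 mm high, lying loose on the bench; origin at the centre of its underside. Leave alone.

How it is judged (in metres and radians):
On the way, in this order (a step that is already met when the one before it is completed fails the run):
1. the striker stands cocked on its sear with the hand off it (value of joint striker above 0.93 rad and contact force between each of the fingers, the arm and striker below 0.1 N), for 0.3 s.
2. the treadle is pressed while the striker is still cocked (value of joint treadle above 0.03 rad and value of joint striker above 0.9 rad).
3. the striker has snapped shut (value of joint striker below 0.08 rad), for 0.2 s.
At the end, for the whole second after the job is handed in: The trap has been cocked on its sear and sprung by its treadle; the striker lies shut (within 0.08 rad) and still, the treadle is back up (within 0.03 rad), and all the loose goods are within 30 mm of where they were (value of joint striker below 0.08 rad and value of joint treadle below 0.03 rad and velocity of joint striker between -0.2 and 0.2 rad/s); the robot touches nothing.
It fails at once if more than 16 N between the robot and the striker or its lever (forced on the stop, or the hand struck) (contact force between any of the fingers, the arm and striker above 16 N).
It fails at once if more than 15 N on the treadle (contact force between any of the fingers, the arm and treadle above 15 N).
It fails at once if a bystander shoved by more than 30 mm (distance of any of gallery, finial, bait_jar, driver, tulip_shade, globe_shade, tape_roll from where it was at the start of the episode above 0.03 m).
It also fails if it takes over 64 s, if anything falls off the work surface, if the arm or the gripper's body presses on something with over 40 N, if the wrist force passes 120 N, or if a joint passes its speed limit or range.

## Working session

There is one attempt and no reset: what is moved stays moved. The work goes in short steps, Python scripts to look and compute and a tool call to move; the robot and the scene stay as the last step left them, time stands still between calls to the robot, and variables do not carry over. Pictures are saved under pics/ and viewed, at most 10 in all, crops included, and the job is handed in when it is done.

Besides the shell and the picture viewer there is one more tool, called as name([rows], argument=value, ...), one row to a line, values as JSON. arm_command: Moves the arm, as the interface text tells. Its arguments: {"type":"object","properties":{"commands":{"type":"array"},"newtons":{"type":"number"}},"required":["commands"]}

```bash
mkdir -p pics
python3 - <<'E'
from station import status, optics
import cv2
o=status.get_obs(); print(o)
for n in("scene","top"):
    im=optics.camera(n); cv2.imwrite(f"pics/{n}0.png",cv2.cvtColor(im,cv2.COLOR_RGB2BGR))
    print(n,optics.get_calibration(n))
E
```

```text
{'t': 0.0, 'joint_pos': array([ 1.12870499e+00,  5.28171437e-02,  1.40172176e+00,  3.68195877e-06,
        1.68859345e+00, -7.03314144e-02]), 'joint_vel': array([-0.0005127 ,  0.00101326, -0.00010449,  0.0009176 ,  0.00030383,
        0.0009597 ]), 'joint_efforts': array([-8.85765639e-04, -3.81672084e+01, -3.60182726e+01, -8.48975264e-05,
        6.28779555e-03, -5.84532188e-06]), 'ee_pos': array([190.57452849, 488.86983207, 230.48419259]), 'ee_rot': array([-1.96862310e-04,  1.84811142e-01,  9.82773753e-01, -7.44257222e-04]), 'force': array([ 0.28306179,  0.7459197 , -0.15130709]), 'wrist_torque': array([ 0.00084979,  0.00909068, -0.05679163]), 'gripper_force': 0.0, 'finger_gap': 0.9997494054553878}
scene {'fx': 464.5740470649498, 'fy': 464.5740470649498, 'cx': 287.5433360758144, 'cy': 212.04566744143523, 'R': array([[ 0.25370798,  0.96705029,  0.02111869],
       [ 0.64175603, -0.15195032, -0.75170492],
       [-0.72372747,  0.20426658, -0.65916137]]), 't': array([-162.73272062, -320.6943808 , 1750.89880417])}
top {'fx': 393.3992275172045, 'fy': 393.3992275172045, 'cx': 281.33358888044444, 'cy': 213.46457687258297, 'R': array([[ 9.17626341e-03, -9.99956922e-01,  1.39676465e-03],
       [-9.87987412e-01, -9.28189104e-03, -1.54255372e-01],
       [ 1.54261691e-01,  3.55020301e-05, -9.88030025e-01]]), 't': array([ -20.67091037,  606.98443531, 1089.77979234])}
```

View pics/scene0.png

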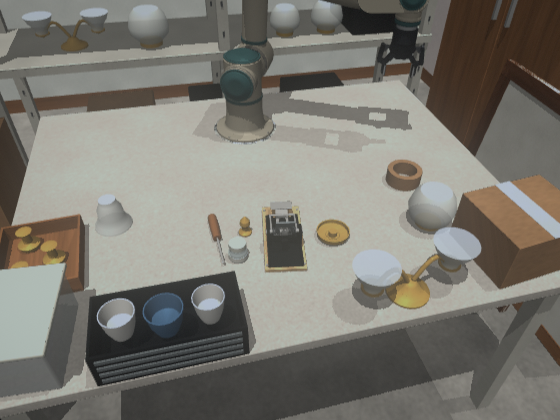

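View pics/top0.png

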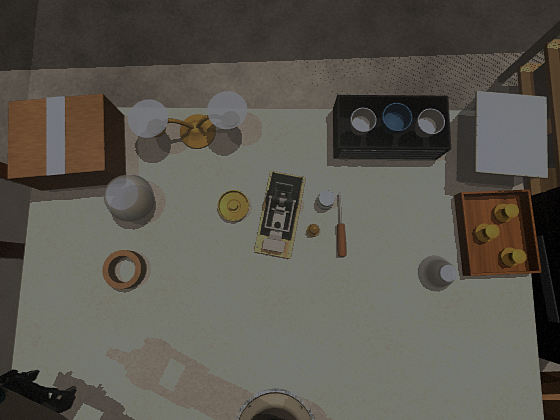

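The scene view shows the trap at about (284,237) and the top view at (279,215). The finial, jar and driver are on one side of it and the gallery on the other. I'll zoom in to tell the mouth from the back.

Run:
```python
import cv2,numpy as np
a=cv2.imread("pics/scene0.png")[190:280,225:345]; b=cv2.imread("pics/top0.png")[160:270,210:330]
b=cv2.convertScaleAbs(b,alpha=1.6)
a=cv2.resize(a,(400,300),interpolation=2);b=cv2.resize(b,(400,367),interpolation=2)
c=np.zeros((367,800,3),np.uint8);c[:300,:400]=a;c[:,400:]=b
cv2.imwrite("pics/z.png",c)
```

```text
(no output)
```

View pics/z.png

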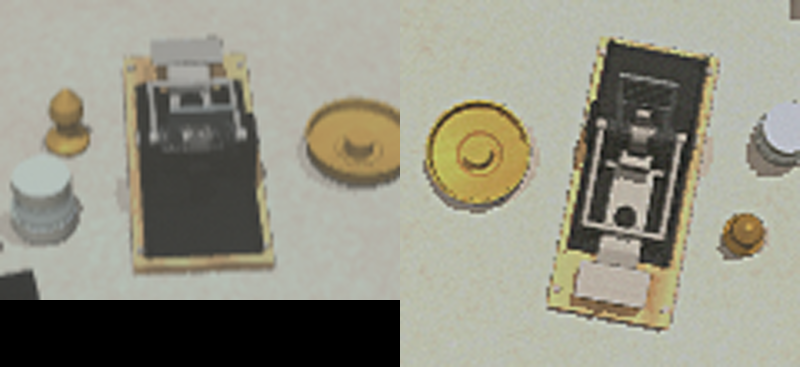

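Zoom: the step plate (light grey, crop (612,283)) is at the robot end and the dark lever (crop (645,95)) at the far end, so trap +x points away from the robot. Board corners in the crop are (605,38), (718,57), (668,328) and (548,307).

```bash
cat > h.py <<'E'
import numpy as np, cv2
from station import optics
C={n:optics.get_calibration(n) for n in("scene","top")}
def ray(n,u,v,z):
    c=C[n];R=c["R"];o=-R.T@c["t"];d=R.T@[(u-c["cx"])/c["fx"],(v-c["cy"])/c["fy"],1]
    return o+d*(z-o[2])/d[2]
def proj(n,X):
    c=C[n];p=c["R"]@X+c["t"];return c["fx"]*p[0]/p[2]+c["cx"],c["fy"]*p[1]/p[2]+c["cy"]
E
python3 - <<'E'
from h import *
np.set_printoptions(precision=1,suppress=True)
k=120/400;ky=110/367
P=lambda u,v:(210+(u-399.5)*k-.5,160+(v+.5)*ky-.5)
t=[ray("top",*P(*q),12) for q in[(605,38),(718,57),(668,328),(548,307)]]
s=[ray("scene",225+u*.3-.35,190+v*.3-.35,12) for u,v in[(123,57),(247,55),(273,265),(133,268)]]
for w in(t,s):
    w=np.array(w);print(w, w.mean(0),[np.linalg.norm(w[i]-w[i-1]) for i in range(4)])
# step plate & top mask
im=cv2.imread("pics/top0.png").astype(int)
for n,q,z in[("top",(612,283),41),]: print("step",ray(n,*P(*q),z))
print("step scene (z41)",ray("scene",225+187*.3,190+50*.3,41))
t=np.array(t);ax=(t[0]+t[1]-t[2]-t[3])[:2];print("yaw",np.degrees(np.arctan2(ax[1],ax[0])))
s=np.array(s);ax=(s[0]+s[1]-s[2]-s[3])[:2];print(np.degrees(np.arctan2(ax[1],ax[0])), ax)
for n,q,z in[("gal",(478,152),22),("fin",(745,228),62),("jar",(795,125),55)]:print(n,ray("top",*P(*q),z))
E
```

```text
[[742.5  17.   12. ]
 [725.7 -85.7  12. ]
 [481.  -41.8  12. ]
 [498.4  64.   12. ]] [611.9 -11.6  12. ] [np.float64(248.58606426964147), np.float64(104.11535854684121), np.float64(248.67107714085628), np.float64(107.20270194834659)]
[[480.1 -38.2  12. ]
 [503.   70.8  12. ]
 [749.8  22.3  12. ]
 [727.2 -84.2  12. ]] [615.   -7.3  12. ] [np.float64(251.37033673286726), np.float64(111.41940442781015), np.float64(251.56261103379913), np.float64(108.80676103435574)]
step [517.8   7.3  41. ]
step scene (z41) [518.6  11.9  41. ]
yaw -10.538553177290428
169.17219969969346 [-494.    94.5]
gal [634.5 128.3  22. ]
fin [ 564.  -105.6   62. ]
jar [ 655.  -149.8   55. ]
```

The two views agree: trap at about (613, -9.5), yaw -10.6°, step at (518, 8), axle at (648, -16), and the sizes match. I'll move over with the gripper shut.

arm_command([
  [[25,-28,0],[0,0,5.3],0],
  [[25,-28,0],[0,0,5.3],0],
  [[25,-28,0],[1.3,6.9,0],0],
  [[25,-28,0],[0,0,0],0],
  [[25,-28,0],[0,0,0],0],
  [[25,-28,0],[0,0,0],0],
  [[25,-28,0],[0,0,0],0],
  [[25,-28,0],[0,0,0],0],
  [[25,-28,0],[0,0,0],0],
  [[25,-28,0],[0,0,0],0],
  [[25,-28,0],[0,0,0],0],
  [[25,-28,0],[0,0,0],0],
], newtons=30)

```text
t: 1.1
ee_pos: [491.5, 151.4, 231.0]
ee_rot: [-0.061, 0.093, 0.994, 0.006]
force: [0.4, 0.9, 0.6]
finger_gap: -0.002
gripper_force: 0.0
```

arm_command([
  [[26,-28,0],[0,0,0],0],
  [[26,-28,0],[0,0,0],0],
  [[26,-28,0],[0,0,0],0],
  [[26,-28,0],[0,0,0],0],
  [[26,-28,0],[0,0,0],0],
  [[26,-28,0],[0,0,0],0],
  [[0,0,-35],[0,0,0],0],
  [[0,0,-35],[0,0,0],0],
  [[0,0,0],[0,0,0],0],
  [[0,0,0],[0,0,0],0],
])

```text
t: 1.93
ee_pos: [645.3, -14.7, 158.8]
ee_rot: [-0.064, 0.093, 0.994, 0.006]
force: [-0.4, 1.2, 0.8]
finger_gap: -0.002
gripper_force: 0.0
```

Run:
```python
from h import *
from station import status
o=status.get_obs();print(o["ee_pos"],o["ee_rot"],o["force"])
S=[]
for n,(x,y) in(("scene",(285,215)),("top",(280,215))):
    im=cv2.cvtColor(optics.camera(n),cv2.COLOR_RGB2BGR); cv2.imwrite(f"pics/{n}1.png",im)
    for d in(o["ee_pos"],):
        print(n,proj(n,d))
    S.append(cv2.resize(cv2.convertScaleAbs(im[y-75:y+75,x-50:x+50],alpha=1.5),(400,600),interpolation=2))
cv2.imwrite("pics/z1.png",np.hstack(S))
```

```text
[645.32334069 -14.72365121 158.77768668] [-0.06420812  0.09309605  0.99356831  0.0056976 ] [-0.42009614  1.16928666  0.76822412]
scene (np.float64(283.6352446686802), np.float64(202.6960925088784))
top (np.float64(281.40809580409984), np.float64(192.5295780227215))
```

View pics/z1.png

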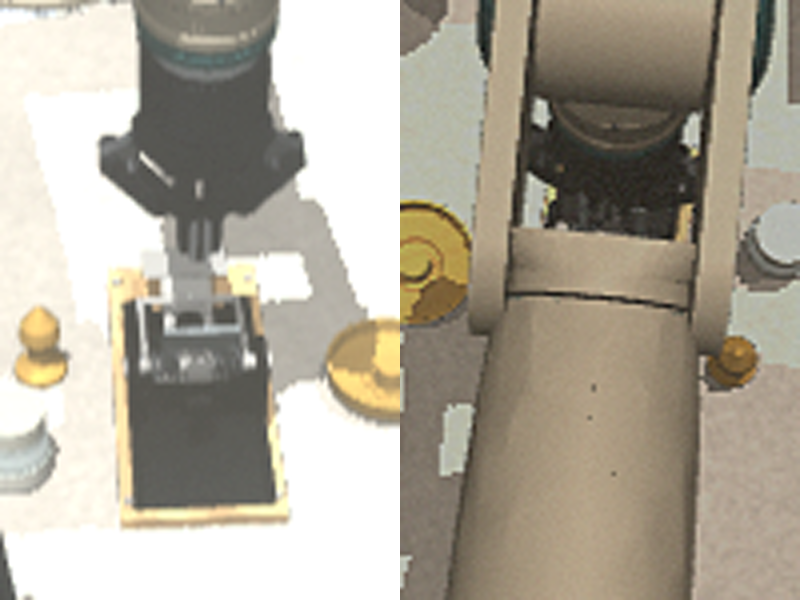

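Fingertip in the scene crop is at about (200,255), against a predicted (194,251), so that agrees. Next I'll check that the lever and wire pixels match the pose.

Run:
```python
from h import *
a=np.radians(-10.6);T=lambda x,y,z:np.array([613.5+x*np.cos(a)-y*np.sin(a),-9.5+x*np.sin(a)+y*np.cos(a),z])
pts={"padL":T(66,25,124),"padR":T(66,-25,124),"inL":T(51,25,92),"inR":T(51,-25,92),"barL":T(-52,37,60),"barR":T(-52,-37,60),"stepL":T(-113,31,41),"stepR":T(-113,-31,41),"chL":T(35,43,72),"chR":T(35,-43,72)}
S=[]
for n,(x,y) in(("scene",(285,225)),("top",(280,215))):
    im=cv2.imread(f"pics/{n}0.png")[y-50:y+50,x-33:x+33]
    im=cv2.resize(cv2.convertScaleAbs(im,alpha=1.5),(396,600),interpolation=2)
    for k,p in pts.items():
        u,v=proj(n,p);q=(int((u-x+33.5)*6),int((v-y+50.5)*6))
        cv2.circle(im,q,3,(0,0,255) if k[0] in"ps" else (0,255,0) if k[0]=="i" else (255,0,0),-1)
    S.append(im)
cv2.imwrite("pics/z2.png",np.hstack(S))
```

```text
(no output)
```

View pics/z2.png

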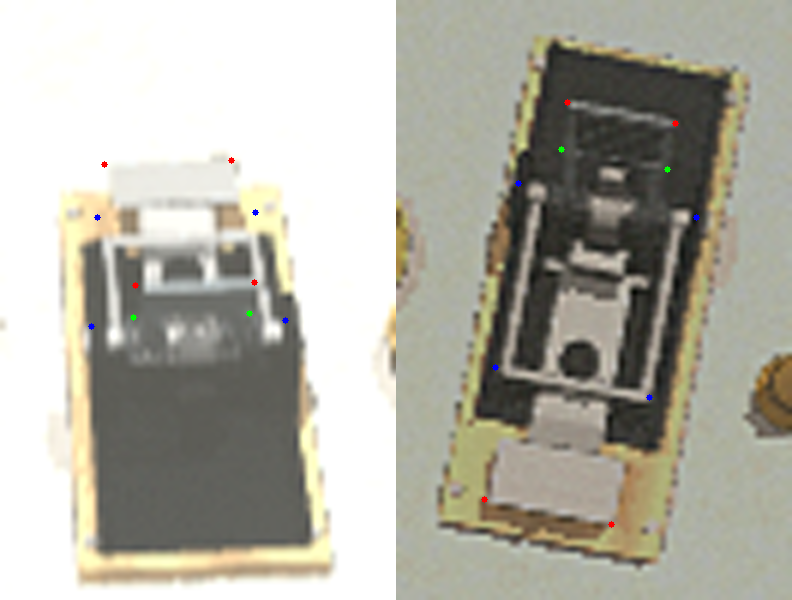

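The overlay matches the step, lever and cheeks to within about 1 px. I'll descend in front of the lever and touch it.

arm_command([
  [[0,0,-25],[0,0,0],0],
  [[0,0,-24],[0,0,0],0],
  [[5,-1,0],[0,0,0],0],
  [[5,-1,0],[0,0,0],0],
  [[3,-0.5,0],[0,0,0],0],
  [[1,-0.2,0],[0,0,0],0],
  [[1,-0.2,0],[0,0,0],0],
  [[0,0,0],[0,0,0],0],
  [[0,0,0],[0,0,0],0],
])

```text
t: 2.78
ee_pos: [662.2, -17.7, 113.9]
ee_rot: [-0.06, 0.093, 0.994, 0.006]
force: [-1.7, 0.4, 4.6]
finger_gap: 0.004
gripper_force: 1.9
```

arm_command([
  [[4.2,-0.8,-3],[0,0,0],0],
  [[4.2,-0.8,-3],[0,0,0],0],
  [[4.2,-0.8,-3],[0,0,0],0],
  [[4.2,-0.8,-3],[0,0,0],0],
  [[3.4,-0.6,-3.8],[0,0,0],0],
  [[3.4,-0.6,-3.8],[0,0,0],0],
  [[0,0,0],[0,0,0],0],
  [[0,0,0],[0,0,0],0],
])

```text
t: 3.45
ee_pos: [684.9, -22.0, 91.7]
ee_rot: [-0.062, 0.093, 0.994, 0.006]
force: [-5.0, 2.1, 3.8]
finger_gap: -0.001
gripper_force: 2.5
```

arm_command([
  [[3,-0.6,-3],[0,0,0],0],
  [[3,-0.6,-3],[0,0,0],0],
  [[1.8,-0.3,-3.8],[0,0,0],0],
  [[1.8,-0.3,-3.8],[0,0,0],0],
  [[1.5,-0.2,-2.5],[0,0,0],0],
  [[1,-0.2,-2],[0,0,0],0],
  [[0,0,0],[0,0,0],0],
  [[0,0,0],[0,0,0],0],
])

```text
t: 4.12
ee_pos: [697.4, -24.5, 74.9]
ee_rot: [-0.061, 0.093, 0.994, 0.006]
force: [-3.9, -0.2, 4.7]
finger_gap: 0.0
gripper_force: 2.5
```

arm_command([
  [[0.2,0,-0.6],[0,0,0],0],
  [[0.2,0,-0.6],[0,0,0],0],
  [[0.2,0,-0.6],[0,0,0],0],
  [[0.2,0,-0.6],[0,0,0],0],
  [[0.2,0,-0.6],[0,0,0],0],
  [[0,0,0],[0,0,0],0],
])

```text
t: 4.62
ee_pos: [698.5, -24.5, 71.7]
ee_rot: [-0.061, 0.093, 0.994, 0.006]
force: [-4.6, -0.7, 3.8]
finger_gap: -0.0
gripper_force: 2.7
```

arm_command([
  [[0,0,-0.6],[0,0,0],0],
  [[0,0,-0.6],[0,0,0],0],
  [[0,0,-0.6],[0,0,0],0],
  [[0,0,-0.6],[0,0,0],0],
  [[0,0,-0.6],[0,0,0],0],
  [[0,0,0],[0,0,0],0],
])

```text
t: 5.12
ee_pos: [698.8, -24.6, 69.0]
ee_rot: [-0.06, 0.093, 0.994, 0.006]
force: [-2.3, -0.4, 6.0]
finger_gap: 0.002
gripper_force: 2.8
```

arm_command([
  [[0,0,-0.6],[0,0,0],0],
  [[0,0,-0.6],[0,0,0],0],
  [[0,0,-0.6],[0,0,0],0],
  [[0,0,-0.6],[0,0,0],0],
  [[0,0,-0.6],[0,0,0],0],
  [[0,0,0],[0,0,0],0],
])

```text
t: 5.62
ee_pos: [699.0, -24.6, 66.1]
ee_rot: [-0.06, 0.093, 0.994, 0.006]
force: [-2.1, -0.1, 6.4]
finger_gap: -0.002
gripper_force: 2.8
```

arm_command([
  [[0,0,-0.6],[0,0,0],0],
  [[0,0,-0.6],[0,0,0],0],
  [[0,0,-0.6],[0,0,0],0],
  [[0,0,-0.6],[0,0,0],0],
  [[0,0,-0.6],[0,0,0],0],
  [[0,0,0],[0,0,0],0],
])

```text
t: 6.12
ee_pos: [699.1, -24.6, 63.3]
ee_rot: [-0.06, 0.093, 0.994, 0.006]
force: [-2.7, -0.5, 5.7]
finger_gap: 0.001
gripper_force: 2.9
```

arm_command([
  [[0,0,-0.6],[0,0,0],0],
  [[0,0,-0.6],[0,0,0],0],
  [[0,0,-0.6],[0,0,0],0],
  [[0,0,-0.6],[0,0,0],0],
  [[0,0,-0.6],[0,0,0],0],
  [[0,0,0],[0,0,0],0],
])

```text
t: 6.62
ee_pos: [699.0, -24.7, 60.3]
ee_rot: [-0.06, 0.093, 0.994, 0.006]
force: [-2.0, -0.2, 6.6]
finger_gap: 0.001
gripper_force: 3.0
```

arm_command([
  [[0,0,-0.6],[0,0,0],0],
  [[0,0,-0.6],[0,0,0],0],
  [[0,0,-0.6],[0,0,0],0],
  [[0,0,-0.6],[0,0,0],0],
  [[0,0,0],[0,0,0],0],
  [[0,0,0],[0,0,0],0],
])

```text
t: 7.12
ee_pos: [698.9, -24.6, 58.1]
ee_rot: [-0.06, 0.093, 0.994, 0.006]
force: [-3.2, 0.2, 6.9]
finger_gap: 0.001
gripper_force: 3.2
```

arm_command([
  [[0,0,-0.6],[0,0,0],0],
  [[0,0,-0.6],[0,0,0],0],
  [[0,0,-0.6],[0,0,0],0],
  [[0,0,-0.6],[0,0,0],0],
  [[0,0,0],[0,0,0],0],
  [[0,0,0],[0,0,0],0],
])

```text
t: 7.62
ee_pos: [698.9, -24.6, 56.1]
ee_rot: [-0.06, 0.093, 0.994, 0.006]
force: [-3.9, -0.6, 7.5]
finger_gap: -0.002
gripper_force: 3.8
```

arm_command([
  [[0,0,-0.5],[0,0,0],0],
  [[0,0,-0.5],[0,0,0],0],
  [[0,0,-0.5],[0,0,0],0],
  [[0,0,-0.5],[0,0,0],0],
  [[0,0,0],[0,0,0],0],
  [[0,0,0],[0,0,0],0],
])

```text
t: 8.12
ee_pos: [699.1, -24.6, 54.2]
ee_rot: [-0.06, 0.093, 0.994, 0.006]
force: [-4.4, -0.3, 8.6]
finger_gap: 0.001
gripper_force: 3.9
```

arm_command([
  [[0,0,-0.5],[0,0,0],0],
  [[0,0,-0.5],[0,0,0],0],
  [[0,0,-0.5],[0,0,0],0],
  [[0,0,0],[0,0,0],0],
  [[0,0,0],[0,0,0],0],
])

```text
t: 8.53
ee_pos: [699.2, -24.6, 53.1]
ee_rot: [-0.06, 0.093, 0.994, 0.006]
force: [-4.6, -0.6, 10.2]
finger_gap: 0.001
gripper_force: 4.4
```

arm_command([
  [[0,0,-0.4],[0,0,0],0],
  [[0,0,-0.4],[0,0,0],0],
  [[0,0,0],[0,0,0],0],
  [[0,0,0],[0,0,0],0],
  [[0,0,0],[0,0,0],0],
])

```text
t: 8.95
ee_pos: [699.2, -24.5, 52.8]
ee_rot: [-0.06, 0.093, 0.994, 0.006]
force: [-4.5, 0.5, 11.8]
finger_gap: 0.001
gripper_force: 5.2
```

The load is now climbing at about 5 N/mm, so this is the stop, just past the catch. I'll ease off slowly and see whether the load drops to zero.

arm_command([
  [[0,0,0.7],[0,0,0],0],
  [[0,0,0.7],[0,0,0],0],
  [[0,0,0.7],[0,0,0],0],
  [[0,0,0.7],[0,0,0],0],
  [[0,0,0.7],[0,0,0],0],
  [[0,0,0],[0,0,0],0],
  [[0,0,0],[0,0,0],0],
])

```text
t: 9.53
ee_pos: [699.5, -24.6, 55.6]
ee_rot: [-0.059, 0.093, 0.994, 0.006]
force: [-1.8, -1.0, 8.1]
finger_gap: -0.001
gripper_force: 3.9
```

arm_command([
  [[0,0,0.6],[0,0,0],0],
  [[0,0,0.6],[0,0,0],0],
  [[0,0,0.6],[0,0,0],0],
  [[0,0,0],[0,0,0],0],
  [[0,0,0],[0,0,0],0],
])

```text
t: 9.95
ee_pos: [699.4, -24.6, 56.4]
ee_rot: [-0.059, 0.093, 0.994, 0.006]
force: [3.6, -0.8, 4.2]
finger_gap: 0.0
gripper_force: 2.7
```

arm_command([
  [[0,0,0.6],[0,0,0],0],
  [[0,0,0.6],[0,0,0],0],
  [[0,0,0.6],[0,0,0],0],
  [[0,0,0],[0,0,0],0],
  [[0,0,0],[0,0,0],0],
])

```text
t: 10.37
ee_pos: [698.1, -24.3, 57.1]
ee_rot: [-0.061, 0.093, 0.994, 0.006]
force: [2.0, 0.2, 2.1]
finger_gap: 0.002
gripper_force: 1.0
```

arm_command([
  [[0,0,1],[0,0,0],0],
  [[0,0,2],[0,0,0],0],
  [[0,0,4],[0,0,0],0],
  [[0,0,10],[0,0,0],0],
  [[0,0,25],[0,0,0],0],
  [[0,0,35],[0,0,0],0],
  [[0,0,40],[0,0,0],0],
  [[0,0,40],[0,0,0],0],
  [[0,0,0],[0,0,0],0],
  [[0,0,0],[0,0,0],0],
  [[0,0,0],[0,0,0],0],
  [[0,0,0],[0,0,0],0],
])

```text
t: 11.37
ee_pos: [697.8, -24.3, 212.8]
ee_rot: [-0.063, 0.093, 0.994, 0.006]
force: [-1.0, 0.3, -1.0]
finger_gap: 0.004
gripper_force: 0.0
```

Run:
```python
from h import *
x,y=285,225
im=cv2.cvtColor(optics.camera("scene"),cv2.COLOR_RGB2BGR)[y-80:y+50,x-50:x+50]
cv2.imwrite("pics/z3.png",cv2.resize(im,(460,598),interpolation=2))
```

```text
(no output)
```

View pics/z3.png

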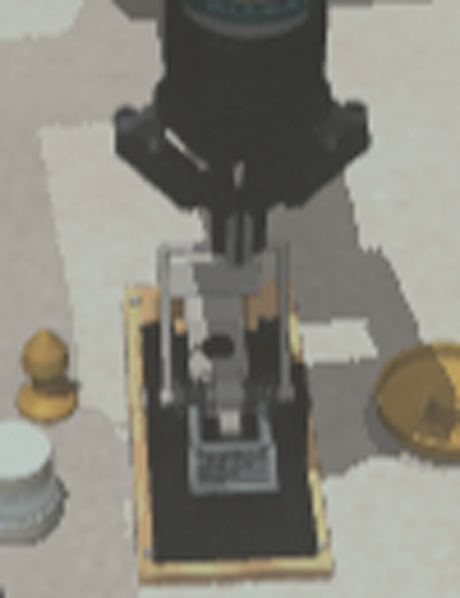

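The wire stands upright (crop about (225,245) to (225,395)), the lever is down, and the hand is clear: it's cocked. I'll move to above the front half of the step.

arm_command([
  [[-30.6,5.6,0],[0,0,0],0],
  [[-30.6,5.6,0],[0,0,0],0],
  [[-30.6,5.6,0],[-1.3,-6.9,0],0],
  [[-30.6,5.6,0],[-1.3,-6.9,0],0],
  [[-30.6,5.6,0],[0,0,0],0],
  [[-30.6,5.6,0],[0,0,0],0],
  [[0,0,-30],[0,0,0],0],
  [[0,0,-35],[0,0,0],0],
  [[0,0,-35],[0,0,0],0],
  [[0,0,-30],[0,0,0],0],
  [[0,0,-15],[0,0,0],0],
  [[0,0,0],[0,0,0],0],
])

```text
t: 12.42
ee_pos: [526.0, 7.0, 65.3]
ee_rot: [0.028, 0.093, 0.995, -0.003]
force: [0.4, -0.3, -0.3]
finger_gap: -0.0
gripper_force: 0.0
```

arm_command([
  [[-6,1.1,0],[-0.7,-3.5,0],0],
  [[-6,1.1,0],[0,0,0],0],
  [[0,0,-10],[0,0,0],0],
  [[0,0,-8],[0,0,0],0],
  [[0,0,0],[0,0,0],0],
  [[0,0,0],[0,0,0],0],
])

```text
t: 12.92
ee_pos: [517.5, 8.9, 52.4]
ee_rot: [0.063, 0.093, 0.994, -0.006]
force: [-0.5, -0.1, 0.1]
finger_gap: -0.001
gripper_force: 0.0
```

Run:
```python
from h import *
from station import status
print(status.get_obs()["ee_pos"])
x,y=285,225
im=cv2.cvtColor(optics.camera("scene"),cv2.COLOR_RGB2BGR)[y-80:y+50,x-50:x+50]
cv2.imwrite("pics/z4.png",cv2.resize(im,(460,598),interpolation=2))
```

```text
[517.49049738   8.93793934  52.41231707]
```

View pics/z4.png

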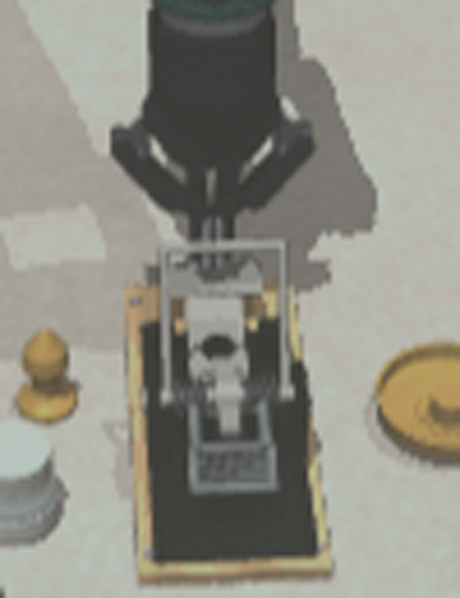

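The tip is over the step (crop about (212,270)) and the striker is still cocked. I'll press lightly in small steps.

arm_command([
  [[-3.5,0.6,-2],[0,0,0],0],
  [[0,0,-2.5],[0,0,0],0],
  [[0,0,-2],[0,0,0],0],
  [[0,0,-2],[0,0,0],0],
  [[0,0,-1],[0,0,0],0],
  [[0,0,-1],[0,0,0],0],
  [[0,0,0],[0,0,0],0],
])

```text
t: 13.55
ee_pos: [514.0, 9.6, 42.2]
ee_rot: [0.064, 0.093, 0.994, -0.006]
force: [0.9, 0.3, 0.4]
finger_gap: -0.0
gripper_force: 0.0
```

arm_command([
  [[0,0,-1],[0,0,0],0],
  [[0,0,-1],[0,0,0],0],
  [[0,0,-1],[0,0,0],0],
  [[0,0,-1],[0,0,0],0],
  [[0,0,-1],[0,0,0],0],
  [[0,0,0],[0,0,0],0],
])

```text
t: 14.05
ee_pos: [514.0, 9.6, 37.3]
ee_rot: [0.064, 0.093, 0.994, -0.006]
force: [-1.4, 0.3, 1.5]
finger_gap: 0.002
gripper_force: 0.7
```

arm_command([
  [[0,0,-0.7],[0,0,0],0],
  [[0,0,-0.7],[0,0,0],0],
  [[0,0,-0.7],[0,0,0],0],
  [[0,0,-0.7],[0,0,0],0],
  [[0,0,0],[0,0,0],0],
  [[0,0,0],[0,0,0],0],
])

```text
t: 14.55
ee_pos: [514.0, 9.6, 34.5]
ee_rot: [0.064, 0.093, 0.994, -0.006]
force: [-1.3, 0.9, 2.9]
finger_gap: -0.0
gripper_force: 1.1
```

arm_command([
  [[0,0,-0.7],[0,0,0],0],
  [[0,0,-0.7],[0,0,0],0],
  [[0,0,-0.7],[0,0,0],0],
  [[0,0,-0.7],[0,0,0],0],
  [[0,0,0],[0,0,0],0],
  [[0,0,0],[0,0,0],0],
])

```text
t: 15.05
ee_pos: [514.1, 9.6, 31.7]
ee_rot: [0.064, 0.093, 0.994, -0.006]
force: [-1.7, -0.4, 0.4]
finger_gap: 0.003
gripper_force: 0.3
```

Run:
```python
from h import *
x,y=285,225
im=cv2.cvtColor(optics.camera("scene"),cv2.COLOR_RGB2BGR)[y-80:y+50,x-50:x+50]
im=cv2.resize(im,(460,598),interpolation=2)
cv2.imwrite("pics/z5.png",im)
d=cv2.absdiff(im,cv2.imread("pics/z4.png")).max(2)
print(d[240:500,150:300].mean(), d[240:395,160:175].mean(), d[400:490,190:280].mean(), d[520:].mean())
```

```text
22.861974358974358 21.785806451612903 37.35444444444445 0.9372352285395764
```

The lever region of the image changed and the load fell off, so it has sprung. I'll lift off and check.

arm_command([
  [[0,0,3],[0,0,0],0],
  [[0,0,5],[0,0,0],0],
  [[-2,0,10],[0,0,0],0],
  [[-3,0,25],[0,0,0],0],
  [[-10,0,35],[0,0,0],0],
  [[-20,0,35],[0,0,0],0],
  [[-30,0,25],[0,0,0],0],
  [[0,0,0],[0,0,0],0],
  [[0,0,0],[0,0,0],0],
  [[0,0,0],[0,0,0],0],
  [[0,0,0],[0,0,0],0],
])

```text
t: 16.02
ee_pos: [448.8, 9.6, 168.7]
ee_rot: [0.063, 0.093, 0.994, -0.007]
force: [0.4, 0.3, -1.0]
finger_gap: -0.004
gripper_force: 0.0
```

Run:
```python
from h import *
x,y=285,225
im=cv2.cvtColor(optics.camera("scene"),cv2.COLOR_RGB2BGR)[y-80:y+50,x-90:x+70]
cv2.imwrite("pics/z6.png",cv2.resize(im,(736,598),interpolation=2))
```

```text
(no output)
```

View pics/z6.png

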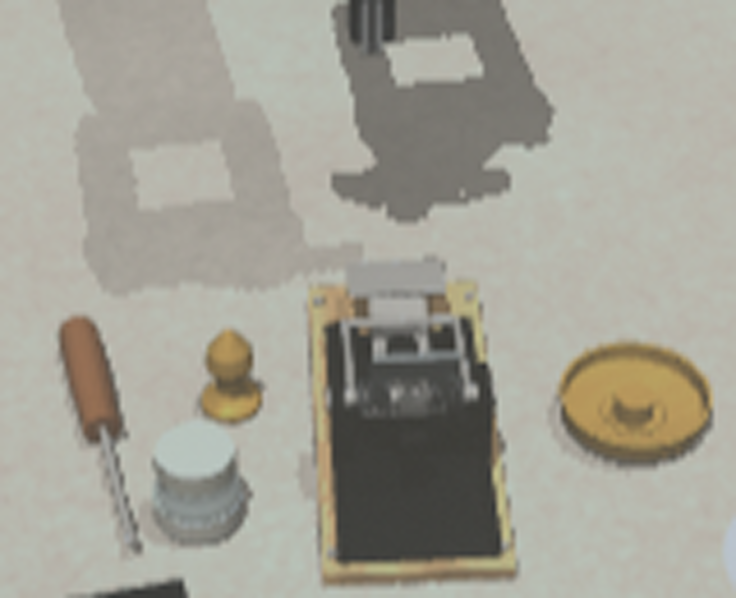

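The trap is shut as it was at the start: wire down at about (405,340), treadle step up at (395,280). The goods beside it in this view haven't moved, and the hand is clear.

```bash
python3 -c "
from station import arm
print(arm.job_done())"
```

```text
the job is handed in; nothing more can be done
None
```

The rat trap works: the lever cocked and held on its sear with the hand off, a light press of about 3 N on the treadle step sprang it, it is shut again with the goods beside it unmoved, and the job is handed in, though no verdict came back.

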